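Tighten the hold-down eye bolt of the drug lock box with a turning rod

TASK

The eye bolt that holds the lock box's foot to the dispensary counter has worked loose. Take the steel turning rod from the black tray, slide it through the bolt's loop and turn the bolt clockwise (seen from above) until it is fully home and firmly snug, without forcing it further and never turning it back; turn it with the rod only, not with the fingers. Then draw the rod out and lay it flat back in the tray, leaving everything else on the counter where it stands.

Things in the scene. Friction and masses are not known exactly. Their poses are not given: they have to be found in the camera images.
- rod: The turning rod, 240 g, loose, lying in the tray: a square-cornered bare metal grip 70 long x 16 wide x 24 high (mm) with a round steel rod, 9 mm in diameter, standing 91 mm out of one end of it. Origin: centre of the underside of the grip; +x runs along the rod from the grip to the tip, z up; the rod's axis is 12 mm above the origin. Balances inside the grip, so grip it there across its 16 mm width, which is y.
- rod_tip (a point): The tip of the rod, on its axis: 126 mm along +x from the rod's origin, 12 mm above its underside.
- rod_root (a point): Where the round rod leaves the grip, on its axis: 35 mm along +x from the rod's origin.
- eye_loop (a point): Centre of the steel eye bolt's loop, 55 mm above the counter and on the bolt's upright axis. The loop is upright: a round hole 14 mm across, 28 mm over the outside, 17 mm thick, with rounded mouths. The point turns with the bolt: its x axis runs horizontally through the hole and points to the clear side (roughly towards the robot), so the rod goes in along -x, its grip on the +x side; z up. In the hole the rod has play: it leans about 0.4 rad before it drives the loop.
- lock_washer (a joint): The lock washer under the bolt's collar, rad: 0 while the bolt is loose; when the bolt has come home and 0.55 N m is put on it, the washer bites, going to its end at 0.03 (a little more under load), and stays there. Before that the bolt turns clockwise by 0.5 to 1.1 rad (which differs each time and cannot be seen) against a running friction of 0.25 N m, staying where it is left; past the bite it is solid. The bolt does not rise or sink noticeably.
- bush (a joint): Twist of the rubber-backed bush under the bolt, rad, 0 at rest and positive clockwise from above: it gives elastically by 0.04 rad per N m of torque on the bolt. Firmly snug is 0.6 to 0.9 N m, against 0.25 N m while it runs; 1.0 N m (0.040 rad) damages it. The torque is the sideways force at the grip times its distance from the bolt's axis, plus any twisting moment of the hand itself (a hand that follows the arc and turns with the rod puts in both).
- lockbox: Grey steel lock box with its foot, fixed to the counter. Origin on the counter on the eye bolt's axis; +x points from the bolt to the box (away from the robot). The foot is 105 x 70 x 8 mm, from 35 mm in front of the axis; the box begins 70 mm behind the axis, is 160 deep, 240 wide, 100 high. The space in front of the foot and to its sides is clear for the hand.
- tray: Black shallow tray, fixed to the counter, to the left or right of the lock box: 270 (x) x 170 (y) mm outside, walls 4 mm thick and 14 mm high, floor 4 mm thick. Origin: centre of its underside.
- pack_bin: Grey shallow bin of medicine packs, fixed, 250 x 160 x 30 mm, on the other side. Origin: centre of its underside. Not needed.
- water_a: Bystander: clear water bottle, 62 mm across, 200 mm tall. Origin: centre of its underside.
- water_b: Bystander: second clear water bottle, the same size. Origin: centre of its underside.
- pill_jar: Bystander: amber pill jar, 48 mm across, 70 mm tall. Origin: centre of its underside.
- tall_jar: Bystander: white tablet jar, 56 mm across, 100 mm tall. Origin: centre of its underside.
- carton: Bystander: cardboard carton 60 x 110 x 50 mm. Origin: centre of its underside.
- med_pack: Bystander: flat white medicine pack 50 x 100 x 22 mm. Origin: centre of its underside.
- pen_cup: Bystander: grey plastic cup, 70 mm across, 90 mm tall. Origin: centre of its underside.

How it is judged (in metres and radians):
On the way, in this order (a step that is already met when the one before it is completed fails the run):
1. the rod is through the loop of the eye bolt (y of rod_tip in the frame of eye_loop between -0.016 and 0.016 m and z of rod_tip in the frame of eye_loop between -0.012 and 0.012 m and z of rod_root in the frame of eye_loop between -0.012 and 0.012 m and ((x of rod_tip in the frame of eye_loop below -0.012 m and x of rod_root in the frame of eye_loop above 0.008 m) or (x of rod_tip in the frame of eye_loop above 0.012 m and x of rod_root in the frame of eye_loop below -0.008 m))), for 0.2 s.
2. the bolt is home and snug, turned by the rod in its loop (y of rod_tip in the frame of eye_loop between -0.045 and 0.045 m and z of rod_tip in the frame of eye_loop between -0.016 and 0.016 m and z of rod_root in the frame of eye_loop between -0.016 and 0.016 m and ((x of rod_tip in the frame of eye_loop below -0.012 m and x of rod_root in the frame of eye_loop above 0.008 m) or (x of rod_tip in the frame of eye_loop above 0.012 m and x of rod_root in the frame of eye_loop below -0.008 m)) and value of joint lock_washer above 0.02 rad), for 0.2 s.
At the end, for the whole second after the job is handed in: The eye bolt is home and tight, its lock washer bitten (above 0.02 of 0.03 rad), and the rod lies flat and still on the tray's floor, grip and tip inside the tray's walls (value of joint lock_washer above 0.02 rad and x of rod in the frame of tray between -0.095 and 0.095 m and y of rod in the frame of tray between -0.07 and 0.07 m and x of rod_tip in the frame of tray between -0.132 and 0.132 m and y of rod_tip in the frame of tray between -0.082 and 0.082 m and z of rod_tip in the frame of tray between 0.005 and 0.026 m and z of rod in the frame of tray below 0.026 m and angle between the x axis of rod and the z axis of tray, either way round above 1.5 rad and linear speed of rod below 0.01 m/s); the robot touches nothing.
It fails at once if the bolt is over-tightened (more than 1.0 N m) (value of joint bush above 0.04 rad).
It fails at once if the bolt is turned the wrong way, loosened (more than 0.18 N m anticlockwise) (value of joint bush below -0.0072 rad).
It fails at once if the fingers turn or press the eye bolt (contact force between the fingers and eye_bolt above 3 N).
It fails at once if a bystander is shifted by more than 30 mm (distance of any of water_a, water_b, pill_jar, tall_jar, carton, med_pack, pen_cup from where it was at the start of the episode above 0.03 m).
It also fails if it takes over 72 s, if anything falls off the work surface, if the arm or the gripper's body presses on something with over 40 N, if the wrist force passes 120 N, or if a joint passes its speed limit or range.

ROBOT

A 6-joint arm with a two-finger parallel gripper is mounted at the origin on the work surface. World frame = base frame: x ahead of the robot, y to its left, z up, the work surface at z = 0. Lengths are in m, angles in degrees, forces in N, time in s.
With the tool pointing down it reaches from about 0.25 to 0.725 m from the base axis. Payload 9.7 kg.
Tool frame: the origin (TCP) lies midway between the tips of the shut fingers; the grasp point (between the pads) lies 19 mm behind it (bot.grasp_offset is the distance from the TCP to the grasp point, in m); z points along the fingers, x is the direction in which the jaws open and shut, and the axes are right-handed (so a half turn about z gives the same grasp; the last joint's range is limited). The gripper opens to 85 mm and grips with 20 to 120 N. Pads are 22 mm wide; open, the fingers measure 114 mm over their backs; the gripper's body (76 mm by 85 mm) begins 54 mm behind the grasp point. The pads swing forward as they close: fully open they stand 13 mm farther back than shut.
Start: joints at [73.052, 4.979, 10.078, 95.1, 0, 90], TCP at [0.16, 0.526, 0.231] pointing down, gripper open.
Joint ranges: [-179.16, 179.16], [-48.56, 103.87], [-65.8, 70.77], [-126.05, 130.52], [-82.76, 87.17], [-180, 180]. Speed limits (degrees/s): [127.2, 127.2, 147.25, 180, 180, 180].

INTERFACE

Orientations are given as [roll, pitch, yaw] about the fixed x, y, z axes, in that order (R = Rz(yaw) Ry(pitch) Rx(roll)).
In Python, from workcell import bot gives the robot as it stands.
- The arm moves only by the tool send_rows, never from a script. Its argument "targets" is a list of rows, each a list of 5 numbers: the closure, from 0 (fully open) to 1 (shut), then the shift along the world's x, y, z in mm, then the turn about the world's z in degrees. A call has 1 to 10 rows; each row is the pose to reach, as a shift and turn from the pose commanded when the call began; what a row does not reach only later rows make up. A row lasts 1/8 s, in which the tool goes at most 62.5 mm and 10.7 degrees, less where a joint would pass 70% of its speed; a pose out of reach is approached as far as the arm can. A call with a gripper value outside its range is refused whole. The fingers move at their own pace and stop on an object; "squeeze" is the grip in N (left out, the last holds). Time passes only in rows, so rows that repeat a pose let the fingers close. It gives the time, the measured TCP pose, the force and the opening at its end, in the units of the state.
- bot.get_obs(): the state, without advancing time (a new reading comes with each control period).
- bot.camera(name): name is "scene" or "top"; returns a dict with "pixels" (384x512x3 uint8, red, green, blue), "intrinsics" (3x3 intrinsics, pixels), "view" (4x4, takes a point from world to camera coordinates). Camera axes: x right, y down, z forward; pixel columns grow to the right and rows downward; lengths in m; the calibration is good to about 2 mm. A picture is of the moment at which its call begins. There is no depth.
- bot.job_done(): hands the job in, once; it reports no verdict.
The state is a dict: "time": time; "q": joint angles; "qd": joint speeds; "joint_efforts": joint torques, N m; "ee_pos": TCP position; "tcp_rot": TCP orientation; "wrist_force": force on the tool from outside, world axes, zero at the start; "torque": the same for the moment, N m; "opening": finger opening in m.
Only numpy, scipy, OpenCV 4.12 (cv2) and the standard library are available. Lean on these libraries where they do the work, as an engineer would, in place of code of your own. Each camera call takes 0.05 s, during which the arm holds its last target.

## Working session

There is one attempt and no reset: what is moved stays moved. The work goes in short steps, Python scripts to look and compute and a tool call to move; the robot and the scene stay as the last step left them, time stands still between calls to the robot, and variables do not carry over. Pictures are saved under pics/ and viewed, and the job is handed in when it is done.

Besides the shell and the picture viewer there is one more tool, called after ">>>" as name([rows], argument=value, ...), one row to a line, values as JSON. send_rows: Moves the arm, as the interface text tells. Its arguments: {"type":"object","properties":{"targets":{"type":"array","items":{"type":"array","items":{"type":"number"}}},"squeeze":{"type":"number"}},"required":["targets"]}

```bash
mkdir -p pics; ls; python3 - <<'E'
from workcell import bot
import cv2,numpy as np
for n in("scene","top"):
    c=bot.camera(n); cv2.imwrite(f"pics/{n}0.png",c["pixels"][:,:,::-1]); np.savez(f"cam_{n}0.npz",**c)
    print(n,c["intrinsics"].tolist(),np.round(c["view"],4).tolist())
print(bot.get_obs(),bot.grasp_offset)
E
```

```text
pics
scene [[418.0701338220078, 0.0, 266.48301907436587], [0.0, 418.0701338220078, 197.11827258993864], [0.0, 0.0, 1.0]] [[-0.8315, 0.5555, 0.0022, 0.4662], [0.3246, 0.4891, -0.8096, -0.1391], [-0.4508, -0.6724, -0.587, 1.5334], [0.0, 0.0, 0.0, 1.0]]
top [[420.0236078922041, 0.0, 260.0369833219254], [0.0, 420.0236078922041, 193.14140419000336], [0.0, 0.0, 1.0]] [[0.0028, -1.0, 0.0049, -0.0208], [-0.9965, -0.0032, -0.0839, 0.577], [0.0839, -0.0046, -0.9965, 1.3634], [0.0, 0.0, 0.0, 1.0]]
{'time': 0.1, 'q': array([7.30525252e+01, 5.00677972e+00, 1.00390821e+01, 9.50982131e+01,
       7.31710883e-04, 9.00011402e+01]), 'qd': array([-6.71508913e-02,  2.16103382e-02,  1.40158684e-01, -1.73549282e-02,
       -5.66069770e-02, -1.20005978e-04]), 'joint_efforts': array([ 7.49187820e-04, -5.21559334e+01,  4.65654337e+01,  1.61009200e-02,
        1.27683140e-05, -8.12608562e-06]), 'ee_pos': array([0.16026142, 0.52592784, 0.23066596]), 'tcp_rot': array([-1.7999927e+02,  6.5910701e-02,  7.3051385e+01]), 'wrist_force': array([-0.38168033,  0.51194287, -0.24450583]), 'torque': array([-0.03386789, -0.03085417,  0.07097907]), 'opening': 0.08526424553845383} 0.0187
```

View pics/scene0.png

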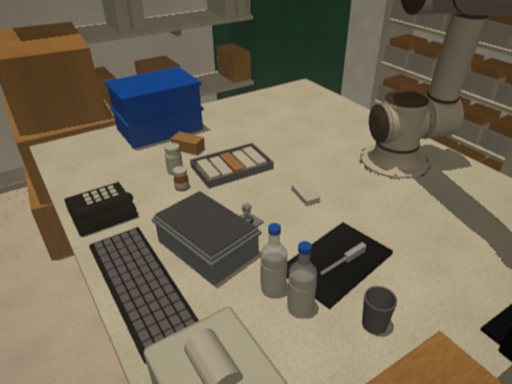

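View pics/top0.png

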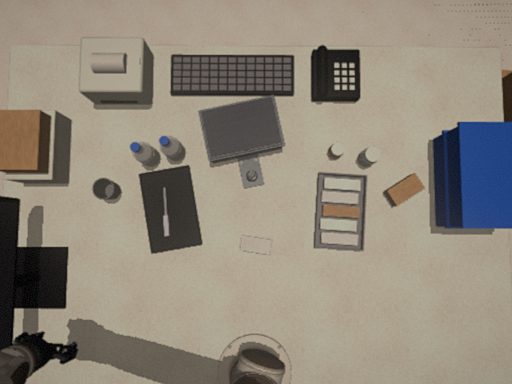

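Scene: tray with the rod at scene px (340,262); eye bolt at (247,212). Top: tray at (170,208), bolt at (251,175). I'll enlarge these areas.

```bash
python3 - <<'E'
import cv2
t=cv2.imread("pics/top0.png"); s=cv2.imread("pics/scene0.png")
a=cv2.resize(t[160:260,130:210],None,fx=6,fy=6,interpolation=cv2.INTER_CUBIC)
b=cv2.resize(t[150:200,225:275],None,fx=10,fy=10,interpolation=cv2.INTER_CUBIC)
c=cv2.resize(s[195:240,220:280],None,fx=12,fy=12,interpolation=cv2.INTER_CUBIC)
d=cv2.resize(s[220:300,280:400],None,fx=6,fy=6,interpolation=cv2.INTER_CUBIC)
for n,i in zip("abcd",(a,b,c,d)): cv2.imwrite(f"pics/c0{n}.png",i)
E
```

```text
(no output)
```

View pics/c0a.png

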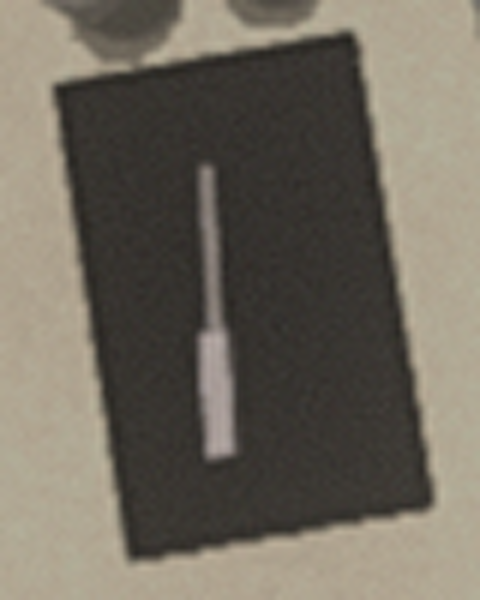

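View pics/c0b.png

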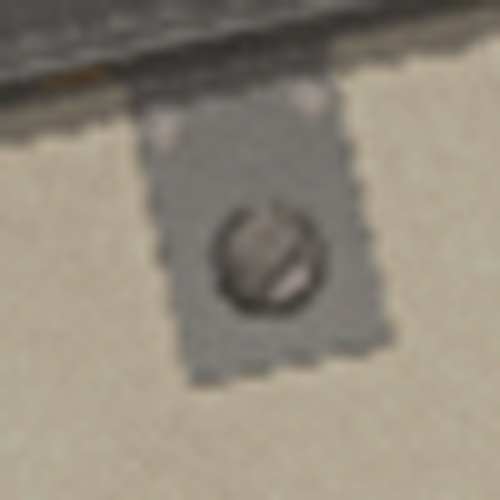

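View pics/c0c.png

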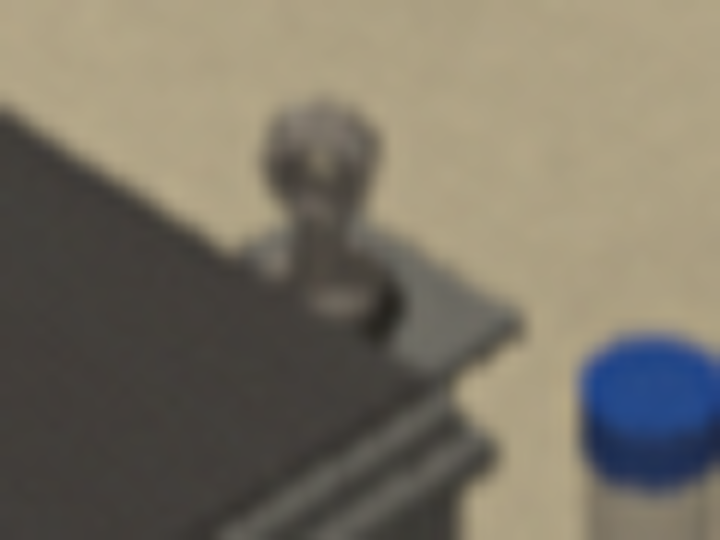

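View pics/c0d.png

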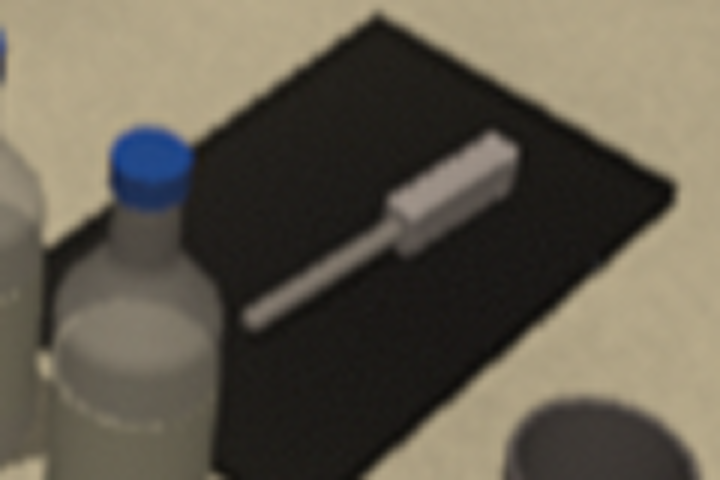

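```bash
cat > h.py <<'E'
import numpy as np,cv2
def load(n): 
    d=np.load(f"cam_{n}.npz"); return d["intrinsics"],d["view"]
def ray(n,u,v):
    K,V=load(n); R=V[:3,:3];t=V[:3,3]
    return -R.T@t, R.T@np.linalg.solve(K,[u,v,1])
def atz(n,u,v,z):
    o,d=ray(n,u,v); return o+d*(z-o[2])/d[2]
def proj(n,p):
    K,V=load(n); c=V[:3,:3]@np.asarray(p)+V[:3,3]; q=K@c; return q[:2]/q[2]
def tri(u1,u2):
    (o1,d1),(o2,d2)=ray("top0",*u1),ray("scene0",*u2)
    A=np.c_[d1,-d2]; s=np.linalg.lstsq(A,o2-o1,rcond=None)[0]
    p,q=o1+s[0]*d1,o2+s[1]*d2; return (p+q)/2,np.linalg.norm(p-q)
E
python3 - <<'E'
from h import *
np.set_printoptions(precision=4,suppress=True)
for n in("top0","scene0"):print(ray(n,0,0)[0])
T=lambda x,y,z:atz("top0",130+x/6-.42,160+y/6-.42,z)
# rod: tip, root, grip end  (crop a)
for nm,p,z in(("tip",(206,165),.016),("root",(212,330),.016),("gripTopFront",(213,332),.028),("gripTopBack",(221,458),.028)):print(nm,T(*p,z))
cs=[T(x,y,.014) for x,y in((55,86),(353,33),(434,507),(131,559))];print("tray",np.array(cs),np.mean(cs,0))
S=lambda x,y,z:atz("scene0",280+x/6-.42,220+y/6-.42,z)
for nm,p,z in(("tip",(250,322),.016),("root",(390,232),.016),("gripFtopL",(390,210),.028),("gripFtopR",(405,224),.028),("gripBtopL",(497,130),.028),("gripBtopR",(518,150),.028)):print("S",nm,S(*p,z))
B=lambda x,y,z:atz("top0",225+x/10-.45,150+y/10-.45,z)
print("foot front",B(192,385,.008),B(392,345,.008),"sides",B(140,115,.008),B(335,85,.008))
print("loop",B(265,258,.055),B(265,258,.01))
b=proj("top0",[.55,0,.055])
E
```

```text
[ 0.4606 -0.0127  1.407 ]
[1.1241 0.8401 0.7865]
tip [0.597  0.3004 0.016 ]
root [0.5056 0.2951 0.016 ]
gripTopFront [0.5042 0.2919 0.028 ]
gripTopBack [0.4357 0.286  0.028 ]
tray [[0.641  0.3857 0.014 ]
 [0.6713 0.2206 0.014 ]
 [0.409  0.1717 0.014 ]
 [0.3803 0.3371 0.014 ]] [0.5254 0.2788 0.014 ]
S tip [0.5987 0.3043 0.016 ]
S root [0.5135 0.2968 0.016 ]
S gripFtopL [0.5138 0.2951 0.028 ]
S gripFtopR [0.5143 0.3052 0.028 ]
S gripBtopL [0.4385 0.2833 0.028 ]
S gripBtopR [0.4401 0.2981 0.028 ]
foot front [0.5953 0.0353 0.008 ] [ 0.609  -0.0315  0.008 ] sides [0.6865 0.0534 0.008 ] [ 0.6969 -0.0122  0.008 ]
loop [0.6322 0.0103 0.055 ] [0.638  0.0111 0.01  ]
```

```bash
python3 - <<'E'
from workcell import bot
import cv2,numpy as np
for n in("top","scene"):
    f=[bot.camera(n)["pixels"].astype(float) for _ in range(6)]
    print(np.std(f,0).mean())
    np.save(f"avg_{n}.npy",np.mean(f,0))
t=np.load("avg_top.npy")[162:190,238:266]; s=np.load("avg_scene.npy")[198:226,234:262]
o=[]
for i in(t,s):
    i=np.clip((i-i.min())/(i.max()-i.min())*255,0,255).astype(np.uint8)[:,:,::-1]
    o.append(cv2.resize(i,(400,400),interpolation=cv2.INTER_LANCZOS4)); o.append(np.zeros((400,4,3),np.uint8))
cv2.imwrite("pics/loop.png",np.hstack(o[:3]))
E
```

```text
1.4468831842638563
0.5702038908598295
```

View pics/loop.png

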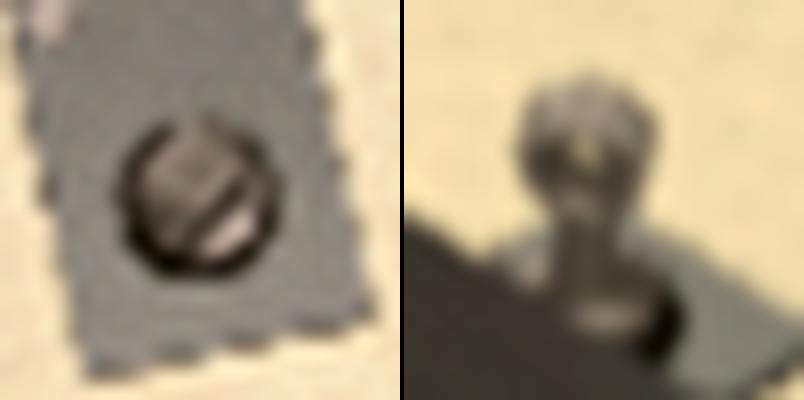

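```bash
python3 - <<'E'
from h import *
cx,cy=.6355,.0100
rows=[]
for az in (35,45,55,65):
    tiles=[]
    for n,(r0,c0) in (("top",(162,238)),("scene",(198,234))):
        i=np.load(f"avg_{n}.npy")[r0:r0+28,c0:c0+28]; i=np.clip((i-i.min())/(i.max()-i.min())*255,0,255).astype(np.uint8)[:,:,::-1]
        S=14; I=cv2.resize(i,(28*S,28*S),interpolation=cv2.INTER_LANCZOS4)
        a=np.radians(az); ax=np.array([np.cos(a),np.sin(a),0]); l=np.array([-np.sin(a),np.cos(a),0]); C=np.array([cx,cy,.055])
        for s in(-1,1):
          for r,off,col in((.014,.0045,(0,0,255)),(.0105,.0085,(255,0,0)),(.007,.003,(0,255,0))):
            P=[C+s*off*ax+r*(np.cos(t)*l+[0,0,np.sin(t)]) for t in np.linspace(0,6.3,60)]
            q=np.array([(proj(n+"0",p)-[c0,r0]+.5)*S for p in P]).astype(np.int32)
            cv2.polylines(I,[q],False,col,1)
        tiles.append(I)
    rows.append(np.vstack(tiles))
cv2.imwrite("pics/ov.png",cv2.resize(np.hstack(rows[:2]),None,fx=.76,fy=.76)); cv2.imwrite("pics/ov2.png",cv2.resize(np.hstack(rows[2:]),None,fx=.76,fy=.76))
E
```

```text
(no output)
```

View pics/ov.png

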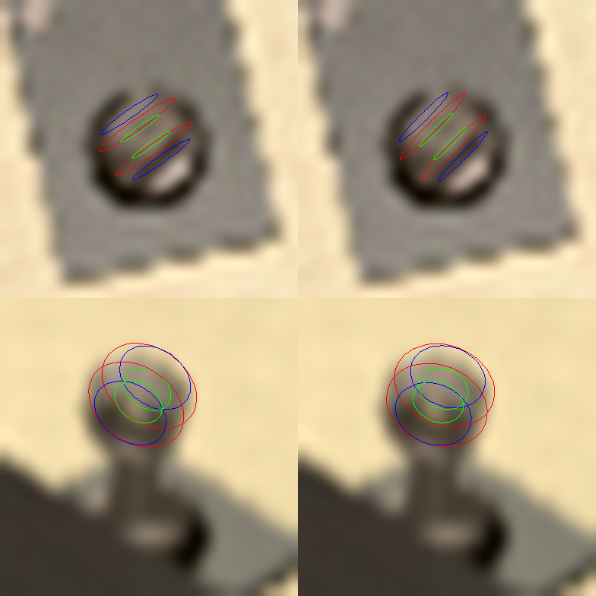

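View pics/ov2.png

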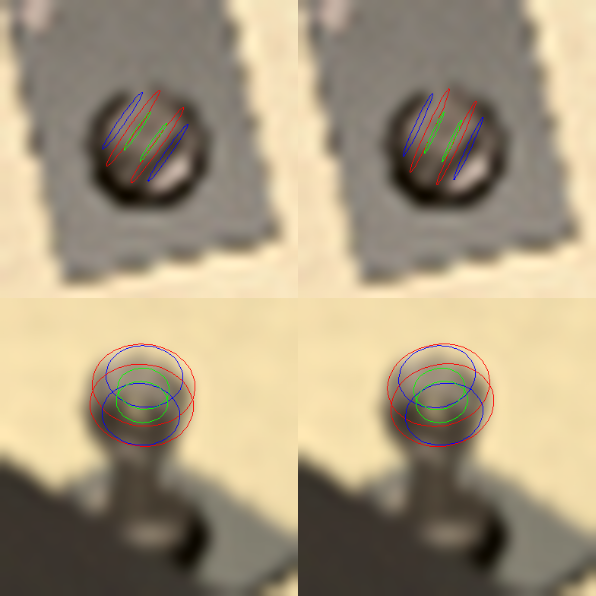

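Hole axis in the top crop runs ~45° (the bar edge slants lower-left to upper-right). Light seen through the hole in the scene view agrees with that. I estimate the bolt at (0.6365, 0.0095), and the rod origin at (0.472, 0.291) with yaw ~4.5°. Next, hover over the grip.

>>> send_rows([
  [0,60,-45,-20,5],
  [0,110,-83,-60,10],
  [0,160,-120,-100,20],
  [0,215,-160,-131,21.5],
  [0,265,-200,-131,21.5],
  [0,312,-235,-131,21.5],
  [0,312,-235,-131,21.5],
  [0,312,-235,-131,21.5],
], squeeze=60)

```text
time: 1.7
ee_pos: [0.4741, 0.289, 0.0996]
tcp_rot: [-180.0, 0.0, 94.3]
wrist_force: [-0.1, 0.7, 0.1]
opening: 0.0852
```

>>> send_rows([
  [0,0,2,-45,0],
  [0,0,2,-75,0],
  [0,0,2,-75,0],
])

```text
time: 2.08
ee_pos: [0.4704, 0.2928, 0.0233]
tcp_rot: [-179.8, 0.1, 94.6]
wrist_force: [0.6, -0.7, 0.4]
opening: 0.0857
```

```bash
python3 - <<'E'
from workcell import bot
import cv2,numpy as np
print(bot.get_obs()["ee_pos"],bot.get_obs()["tcp_rot"])
c=bot.camera("scene")["pixels"][:,:,::-1]; t=bot.camera("top")["pixels"][:,:,::-1]
a=cv2.resize(c[200:300,290:410],None,fx=4,fy=4,interpolation=cv2.INTER_CUBIC); b=cv2.resize(t[160:260,140:220],None,fx=4,fy=4,interpolation=cv2.INTER_CUBIC)
cv2.imwrite("pics/g1.png",np.hstack([a,b]))
E
```

```text
[0.47036361 0.29280263 0.02326933] [-1.79778766e+02  1.04628909e-01  9.45982278e+01]
```

View pics/g1.png

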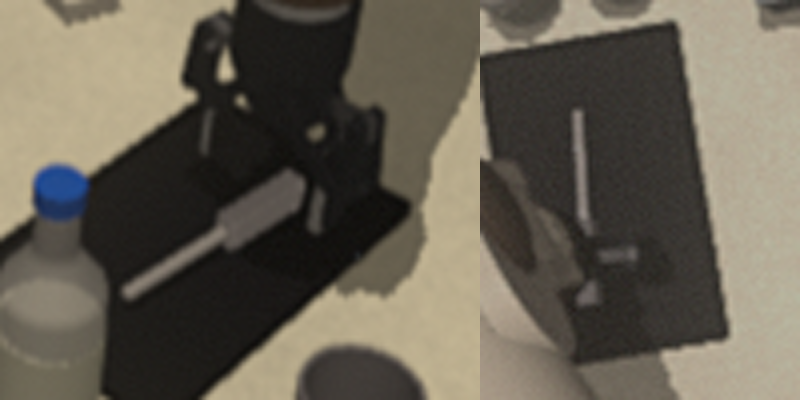

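The fingers straddle the grip (left picture, grip at (260,210) between the fingers). Lower and close.

>>> send_rows([
  [0,0,0,-16,0],
  [0,0,0,-16,0],
  [1,0,0,-16,0],
  [1,0,0,-16,0],
  [1,0,0,-16,0],
  [1,0,0,-16,0],
  [1,0,0,-16,0],
  [1,0,0,-16,0],
  [1,0,0,-16,0],
], squeeze=100)

```text
time: 3.3
ee_pos: [0.4725, 0.2932, 0.0098]
tcp_rot: [180.0, -0.0, 94.5]
wrist_force: [-0.2, -1.3, 6.1]
opening: 0.0134
```

>>> send_rows([
  [1,0,0,20,0],
  [1,0,0,60,0],
  [1,0,0,110,0],
  [1,0,0,110,0],
])

```text
time: 3.8
ee_pos: [0.4739, 0.2941, 0.123]
tcp_rot: [179.7, -0.2, 94.5]
wrist_force: [0.1, -0.4, -2.6]
opening: 0.0136
```

```bash
python3 - <<'E'
from workcell import bot
import cv2,numpy as np
o=bot.get_obs();print(o["ee_pos"],o["tcp_rot"],o["opening"],o["wrist_force"])
c=bot.camera("scene")["pixels"][:,:,::-1]; t=bot.camera("top")["pixels"][:,:,::-1]
a=cv2.resize(c[150:270,290:410],None,fx=4,fy=4,interpolation=cv2.INTER_CUBIC); b=cv2.resize(t[150:270,140:220],None,fx=4,fy=4,interpolation=cv2.INTER_CUBIC)
cv2.imwrite("pics/g2.png",np.hstack([a,b]))
E
```

```text
[0.473854   0.29405994 0.12295692] [ 1.79702870e+02 -1.57096761e-01  9.45499121e+01] 0.01363168801097641 [ 0.13030304 -0.4374088  -2.57930571]
```

View pics/g2.png

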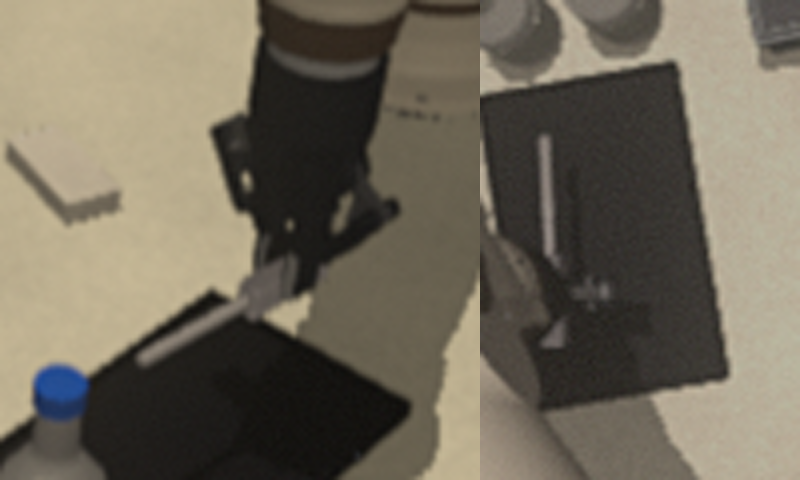

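```bash
python3 - <<'E'
from h import *
np.set_printoptions(precision=4,suppress=True)
tcp=np.array([.4739,.2941,.123])
for p,q in(((155.6,184.1),(325.9,239.1)),((157.4,214.6),(352.1,225.9))):
    x,e=tri(p,q);print(x,e,x-tcp)
for L in(.05,.126,.035):
  for yaw in (4.5,):
    P=tcp+[L*np.cos(np.radians(yaw)),L*np.sin(np.radians(yaw)),.0062];print(L,P,proj("top0",P),proj("scene0",P))
E
```

```text
[0.5946 0.3017 0.1264] 0.001569329837307012 [0.1207 0.0076 0.0034]
[0.5022 0.2951 0.1195] 0.00024271442277457738 [ 0.0283  0.001  -0.0035]
0.05 [0.5237 0.298  0.1292] [155.8611 207.3875] [346.9673 226.6385]
0.126 [0.5995 0.304  0.1292] [154.4918 182.6043] [324.7046 239.4875]
0.035 [0.5088 0.2968 0.1292] [156.133  212.3079] [351.1661 224.2151]
```

Held and level (rod in the scene crop runs from grip (270,285) to tip (145,358)). Now move to the pre-insert pose.

>>> send_rows([
  [1,3,-50,0,5],
  [1,8,-105,0,12],
  [1,14,-160,0,20],
  [1,22,-215,0,28],
  [1,30,-270,0,36],
  [1,40,-325,0,40.5],
  [1,46,-375,0,40.5],
  [1,49,-398,-30,40.5],
  [1,49,-398,-70,40.5],
  [1,49,-398,-70,40.5],
])

```text
time: 5.15
ee_pos: [0.518, -0.1046, 0.0445]
tcp_rot: [-179.7, -0.4, 135.0]
wrist_force: [-1.1, -0.6, -2.0]
opening: 0.0134
```

>>> send_rows([
  [1,0,0,0,0],
])

```text
time: 5.28
ee_pos: [0.5212, -0.1046, 0.0496]
tcp_rot: [-180.0, -0.0, 135.1]
wrist_force: [-0.4, -0.6, -2.4]
opening: 0.0136
```

```bash
cat > look.py <<'E'
import sys
from workcell import bot
import cv2,numpy as np
o=bot.get_obs();print(o["time"],o["ee_pos"],o["tcp_rot"],o["opening"],o["wrist_force"],o["torque"])
n=sys.argv[1]
T=[];
t=bot.camera("top")["pixels"][:,:,::-1]; c=bot.camera("scene")["pixels"][:,:,::-1]
b=cv2.resize(t[150:230,225:305],None,fx=5,fy=5,interpolation=cv2.INTER_CUBIC); a=cv2.resize(c[175:255,205:285],None,fx=5,fy=5,interpolation=cv2.INTER_CUBIC)
cv2.imwrite(f"pics/{n}.png",np.hstack([b,a]))
E
python3 look.py p1
```

```text
5.275 [ 0.52123534 -0.1046068   0.04963492] [-1.79982992e+02 -2.42933893e-02  1.35075572e+02] 0.01364671585831 [-0.44919014 -0.63865253 -2.4167878 ] [ 0.01202659 -0.01558788  0.01285174]
```

View pics/p1.png

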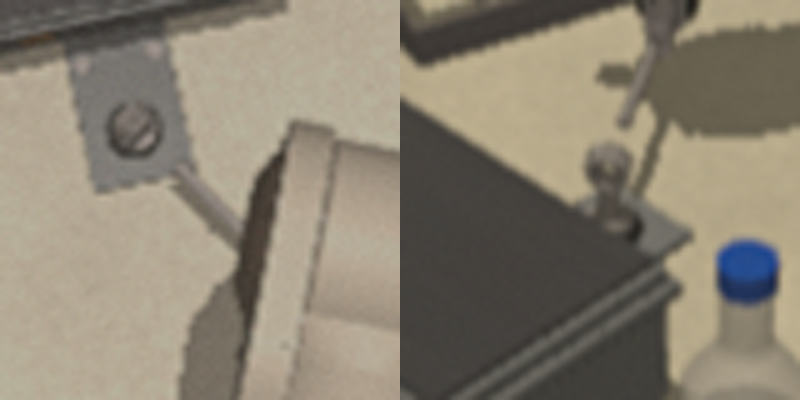

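```bash
python3 - <<'E'
from workcell import bot
import cv2,numpy as np
t=np.mean([bot.camera("top")["pixels"][:,:,::-1].astype(float) for _ in range(4)],0); c=np.mean([bot.camera("scene")["pixels"][:,:,::-1].astype(float) for _ in range(2)],0)
np.save("t1.npy",t);np.save("c1.npy",c)
f=lambda i:cv2.resize(np.clip(i*1.5,0,255).astype(np.uint8),None,fx=10,fy=10,interpolation=cv2.INTER_CUBIC)
cv2.imwrite("pics/p2.png",np.hstack([f(t[165:205,240:280]),f(c[180:220,312-205+205-85:352-85])]) )
E
```

```text
(no output)
```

View pics/p2.png

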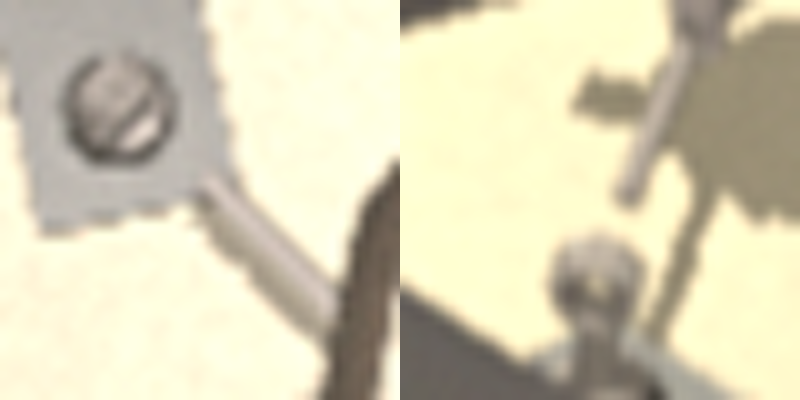

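```bash
python3 - <<'E'
from h import *
np.set_printoptions(precision=4,suppress=True)
for C in([.6365,.0095,.055],[.6365,.0095,.069]):
  a=proj("top0",C);b=proj("scene0",C)
  print("loop zoom",(a-[240,165]+.5)*10,(b-[227,180]+.5)*10+[400,0])
z=lambda x,y:(240+x/10-.5,165+y/10-.5)
w=lambda x,y:(227+(x-400)/10-.5,180+y/10-.5)
tip,e=tri(z(211,190),w(630,197));print("tip",tip,e)
r,e=tri(z(325,300),w(685,62));print(r,e)
tcp=np.array([.5212,-.1046,.0496]);print(tip-tcp,r-tcp, np.degrees(np.arctan2(*(tip-r)[[1,0]])))
# hole centre from observed hole dot + loop in scene & top
print("loop tri",tri(z(116,103),w(597,268)))
E
```

```text
loop zoom [118.0884  95.4934] [600.3186 271.9149]
loop zoom [117.397   89.8587] [599.0584 233.0695]
tip [ 0.6067 -0.0211  0.051 ] 0.0012790504891966807
[ 0.5678 -0.0562  0.0652] 0.003814651066134934
[0.0855 0.0835 0.0014] [0.0466 0.0484 0.0156] 42.0123752663171
loop tri (array([0.6354, 0.0092, 0.0556]), np.float64(0.0034406218473294354))
```

```bash
python3 - <<'E'
from h import *
np.set_printoptions(precision=2,suppress=True)
tcp=np.array([.5212,-.1046,.0496])
for s in(-.002,-.005):
 for dz in(.0062,.002):
  for tilt in(0,2,-2):
    a=np.radians(45.07);t=np.radians(tilt)
    f=lambda L:tcp+np.array([(L*np.cos(t)+s)*np.cos(a),(L*np.cos(t)+s)*np.sin(a),dz+L*np.sin(t)])
    S=lambda p:(proj("scene0",p)-[227,180]+.5)*10+[400,0]
    T=lambda p:(proj("top0",p)-[240,165]+.5)*10
    print(s,dz,tilt,"scene tip",S(f(.126)),"root",S(f(.035)),"top tip",T(f(.126)),T(f(.08)))
c=np.load("c1.npy")
I=cv2.resize(np.clip(c[165:225,285-60:285]*1.5,0,255).astype(np.uint8),None,fx=10,fy=10,interpolation=cv2.INTER_LANCZOS4)
cv2.imwrite("pics/p3.png",I)
E
```

```text
-0.002 0.0062 0 scene tip [633.62 193.54] root [699.13  25.42] top tip [199.   180.52] [299.56 280.88]
-0.002 0.0062 2 scene tip [633.36 181.38] root [699.09  22.14] top tip [199.21 179.2 ] [299.9  280.25]
-0.002 0.0062 -2 scene tip [633.99 205.36] root [699.19  28.62] top tip [199.12 182.16] [299.43 281.73]
-0.002 0.002 0 scene tip [633.92 204.97] root [699.28  36.53] top tip [198.95 181.93] [299.21 281.99]
-0.002 0.002 2 scene tip [633.66 192.86] root [699.25  33.27] top tip [199.17 180.62] [299.55 281.36]
-0.002 0.002 -2 scene tip [634.29 216.74] root [699.35  39.72] top tip [199.08 183.56] [299.08 282.83]
-0.005 0.0062 0 scene tip [635.9  187.69] root [701.16  20.19] top tip [205.54 187.05] [306.13 287.44]
-0.005 0.0062 2 scene tip [635.65 175.53] root [701.13  16.91] top tip [205.78 185.75] [306.49 286.83]
-0.005 0.0062 -2 scene tip [636.27 199.49] root [701.22  23.39] top tip [205.64 188.67] [305.99 288.27]
-0.005 0.002 0 scene tip [636.2  199.11] root [701.32  31.29] top tip [205.48 188.44] [305.76 288.53]
-0.005 0.002 2 scene tip [635.95 187.  ] root [701.29  28.03] top tip [205.71 187.15] [306.11 287.91]
-0.005 0.002 -2 scene tip [636.56 210.87] root [701.38  34.48] top tip [205.58 190.05] [305.62 289.35]
```

View pics/p3.png

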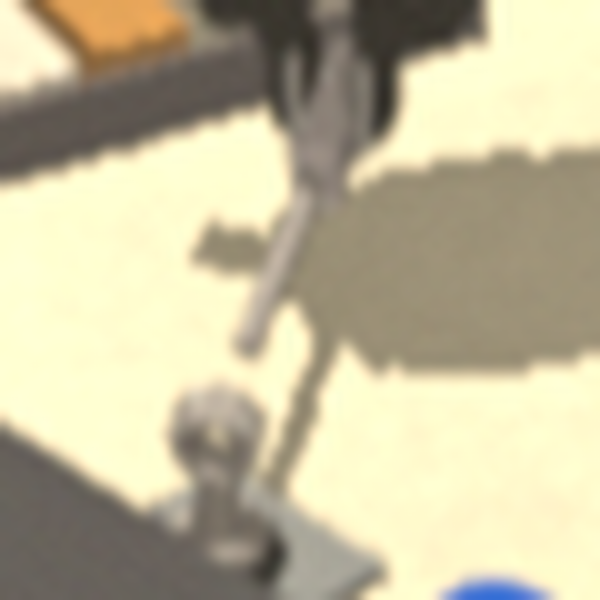

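>>> send_rows([
  [1,0.7,-0.7,1,0],
  [1,12,10.6,1,0],
  [1,22,20.6,1,0],
  [1,26,24.6,1,0],
  [1,30,28.6,1,0],
  [1,34,32.6,1,0],
  [1,34,32.6,1,0],
])

```text
time: 6.55
ee_pos: [0.5554, -0.0721, 0.0502]
tcp_rot: [-180.0, -0.0, 135.1]
wrist_force: [-0.5, -0.5, -2.4]
opening: 0.0137
```

```bash
python3 look.py p4
```

```text
6.55 [ 0.55542437 -0.07205042  0.05018717] [-1.79993163e+02 -1.05662756e-02  1.35072816e+02] 0.01370390538047927 [-0.49023173 -0.52993618 -2.43785861] [ 0.08090141  0.05531806 -0.05544439]
```

View pics/p4.png

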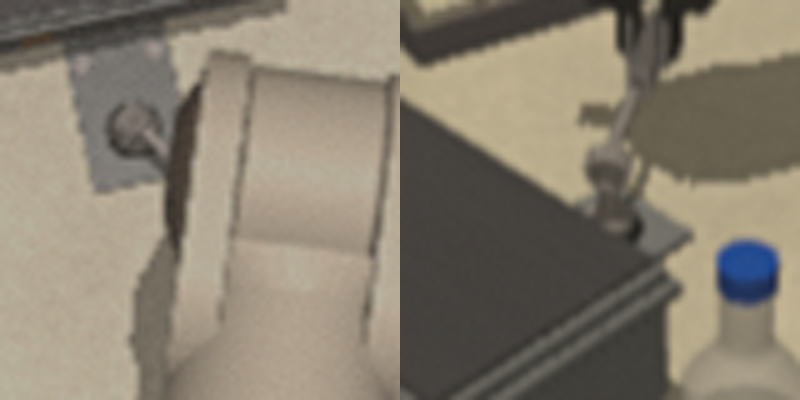

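The rod meets the loop with no contact force (rod end merges with the loop at scene crop (607,155)). Continue.

>>> send_rows([
  [1,5,5,0,0],
  [1,10,10,0,0],
  [1,15,15,0,0],
  [1,20,20,0,0],
  [1,25,25,0,0],
  [1,27.5,27.5,0,0],
  [1,27.5,27.5,0,0],
])

```text
time: 7.52
ee_pos: [0.583, -0.0446, 0.0502]
tcp_rot: [180.0, -0.0, 135.1]
wrist_force: [-0.2, -0.3, -3.7]
opening: 0.0137
```

```bash
python3 look.py p5
```

```text
7.525 [ 0.58296919 -0.04455621  0.05022773] [ 1.79999292e+02 -4.47213118e-03  1.35071658e+02] 0.013743577672417469 [-0.20790734 -0.33169719 -3.68697063] [0.06679272 0.06369363 0.05640353]
```

View pics/p5.png

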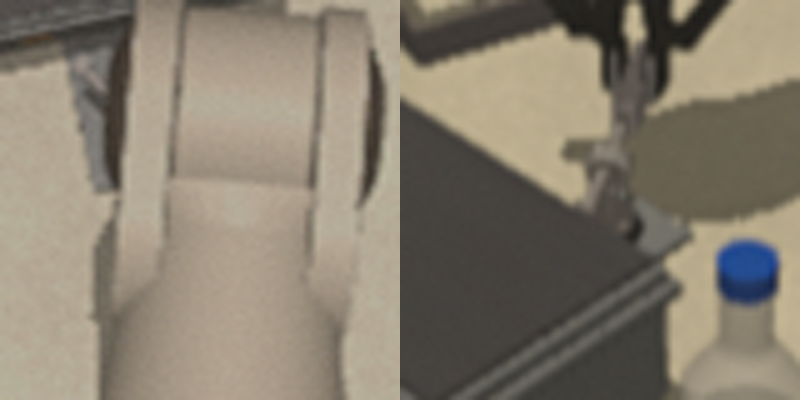

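Rod is through: its tip pokes out beyond the loop, at top crop (95,75). Compute the arc table.

```bash
cat > arc.py <<'E'
import sys,numpy as np
R=76.1
def rows(p0,ps,z=0):
    u=lambda p:np.array([np.cos(np.radians(p)),np.sin(np.radians(p))])
    return [[1]+[round(float(v),1) for v in R*(u(p0)-u(p))]+[z,round(p-p0,1)] for p in ps]
if __name__=="__main__":
    a=list(map(float,sys.argv[1:])); print(rows(a[0],a[1:]))
E
python3 arc.py 45 42 39 36 33 30 30
for p in 30 27 24 21 18 15 12 9 6 3 0 -3 -6 -9 -12 -15 -18 -21 -24 -27 -30 -33 -36 -39 -42 -45; do python3 arc.py $p $((p-1)) $((p-2)) $((p-3)); done
```

```text
[[1, -2.7, 2.9, 0, -3.0], [1, -5.3, 5.9, 0, -6.0], [1, -7.8, 9.1, 0, -9.0], [1, -10.0, 12.4, 0, -12.0], [1, -12.1, 15.8, 0, -15.0], [1, -12.1, 15.8, 0, -15.0]]
[[1, -0.7, 1.2, 0, -1.0], [1, -1.3, 2.3, 0, -2.0], [1, -1.9, 3.5, 0, -3.0]]
[[1, -0.6, 1.2, 0, -1.0], [1, -1.2, 2.4, 0, -2.0], [1, -1.7, 3.6, 0, -3.0]]
[[1, -0.5, 1.2, 0, -1.0], [1, -1.0, 2.4, 0, -2.0], [1, -1.5, 3.7, 0, -3.0]]
[[1, -0.5, 1.2, 0, -1.0], [1, -0.9, 2.5, 0, -2.0], [1, -1.3, 3.8, 0, -3.0]]
[[1, -0.4, 1.3, 0, -1.0], [1, -0.8, 2.5, 0, -2.0], [1, -1.1, 3.8, 0, -3.0]]
[[1, -0.3, 1.3, 0, -1.0], [1, -0.6, 2.6, 0, -2.0], [1, -0.9, 3.9, 0, -3.0]]
[[1, -0.3, 1.3, 0, -1.0], [1, -0.5, 2.6, 0, -2.0], [1, -0.7, 3.9, 0, -3.0]]
[[1, -0.2, 1.3, 0, -1.0], [1, -0.4, 2.6, 0, -2.0], [1, -0.5, 4.0, 0, -3.0]]
[[1, -0.1, 1.3, 0, -1.0], [1, -0.2, 2.6, 0, -2.0], [1, -0.3, 4.0, 0, -3.0]]
[[1, -0.1, 1.3, 0, -1.0], [1, -0.1, 2.7, 0, -2.0], [1, -0.1, 4.0, 0, -3.0]]
[[1, 0.0, 1.3, 0, -1.0], [1, 0.0, 2.7, 0, -2.0], [1, 0.1, 4.0, 0, -3.0]]
[[1, 0.1, 1.3, 0, -1.0], [1, 0.2, 2.6, 0, -2.0], [1, 0.3, 4.0, 0, -3.0]]
[[1, 0.2, 1.3, 0, -1.0], [1, 0.3, 
[... 287 characters left out ...]
0.9, 2.5, 0, -2.0], [1, 1.3, 3.8, 0, -3.0]]
[[1, 0.5, 1.2, 0, -1.0], [1, 1.0, 2.5, 0, -2.0], [1, 1.5, 3.7, 0, -3.0]]
[[1, 0.6, 1.2, 0, -1.0], [1, 1.1, 2.4, 0, -2.0], [1, 1.7, 3.6, 0, -3.0]]
[[1, 0.6, 1.2, 0, -1.0], [1, 1.2, 2.3, 0, -2.0], [1, 1.9, 3.5, 0, -3.0]]
[[1, 0.7, 1.1, 0, -1.0], [1, 1.4, 2.3, 0, -2.0], [1, 2.1, 3.4, 0, -3.0]]
[[1, 0.7, 1.1, 0, -1.0], [1, 1.5, 2.2, 0, -2.0], [1, 2.3, 3.3, 0, -3.0]]
[[1, 0.8, 1.1, 0, -1.0], [1, 1.6, 2.1, 0, -2.0], [1, 2.4, 3.2, 0, -3.0]]
[[1, 0.8, 1.0, 0, -1.0], [1, 1.7, 2.0, 0, -2.0], [1, 2.6, 3.0, 0, -3.0]]
[[1, 0.9, 1.0, 0, -1.0], [1, 1.8, 1.9, 0, -2.0], [1, 2.7, 2.9, 0, -3.0]]
[[1, 0.9, 0.9, 0, -1.0], [1, 1.9, 1.8, 0, -2.0], [1, 2.9, 2.7, 0, -3.0]]
```

>>> send_rows([
  [1,0,0,-0.7,0],
  [1,0,0,-0.7,0],
])

```text
time: 7.88
ee_pos: [0.5828, -0.0449, 0.0496]
tcp_rot: [180.0, 0.0, 135.0]
wrist_force: [0.6, 0.4, -3.0]
opening: 0.0133
```

```bash
cat > tq.py <<'E'
from workcell import bot
import numpy as np
o=bot.get_obs();C=np.array([.6365,.0095]);F=o["wrist_force"]-np.array([-.45,-.55,-2.4]);r=o["ee_pos"][:2]-C
M=o["torque"][2]
print("t",o["time"],"p",np.round(o["ee_pos"],4),"phi",round(o["tcp_rot"][2]-90,2),"R",round(np.hypot(*r)*1e3,1),"F",np.round(F,2),"Mz",round(M,3),"cwT on bolt?", round(r[0]*F[1]-r[1]*F[0]+M,3), "rxF",round(r[0]*F[1]-r[1]*F[0],3))
E
python3 tq.py
```

```text
t 7.875 p [ 0.5828 -0.0449  0.0496] phi 45.04 R 76.5 F [ 1.08  0.94 -0.57] Mz 0.057 cwT on bolt? 0.065 rxF 0.008
```

>>> send_rows([
  [1,-2.7,2.9,0,-3],
  [1,-5.3,5.9,0,-6],
  [1,-7.8,9.1,0,-9],
  [1,-10,12.4,0,-12],
  [1,-10,12.4,0,-12],
])

```text
time: 8.5
ee_pos: [0.5726, -0.0319, 0.0496]
tcp_rot: [180.0, -0.0, 123.1]
wrist_force: [-1.1, 2.1, -3.6]
opening: 0.0135
```

```bash
python3 tq.py;  python3 look.py p6; python3 arc.py 33 31 29 27 27
```

```text
t 8.5 p [ 0.5726 -0.0319  0.0496] phi 33.11 R 76.1 F [-0.66  2.66 -1.25] Mz 0.235 cwT on bolt? 0.037 rxF -0.197
8.5 [ 0.57261101 -0.03190568  0.0495756 ] [ 1.79988245e+02 -3.83731865e-02  1.23114109e+02] 0.013501304664233353 [-1.10952785  2.11334141 -3.64851001] [0.60558606 0.22323368 0.23462153]
[[1, -1.4, 2.3, 0, -2.0], [1, -2.7, 4.6, 0, -4.0], [1, -4.0, 6.9, 0, -6.0], [1, -4.0, 6.9, 0, -6.0]]
```

View pics/p6.png

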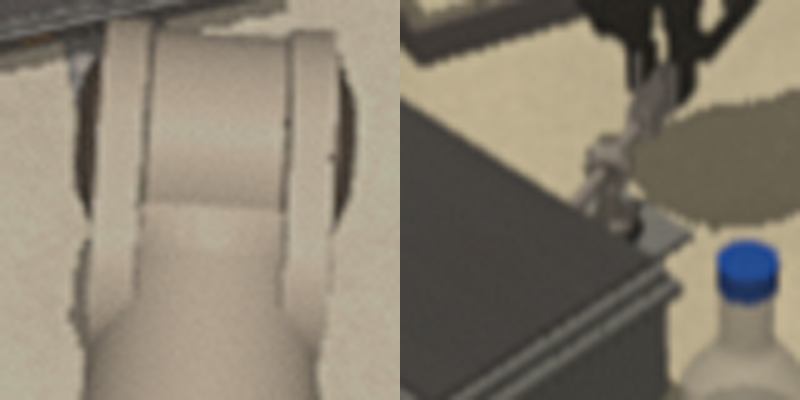

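>>> send_rows([
  [1,-1.7,2.7,-0.4,-2],
  [1,-3.2,5.4,-0.4,-4],
  [1,-4.5,7.7,-0.4,-6],
  [1,-4.5,7.7,-0.4,-6],
])

```text
time: 9.1
ee_pos: [0.5685, -0.0246, 0.0493]
tcp_rot: [180.0, -0.0, 117.1]
wrist_force: [0.1, 3.6, -2.7]
opening: 0.014
```

```bash
python3 tq.py;  python3 arc.py 27 25.5 24 24
```

```text
t 9.1 p [ 0.5685 -0.0246  0.0493] phi 27.13 R 76.1 F [ 0.53  4.13 -0.3 ] Mz 0.379 cwT on bolt? 0.117 rxF -0.263
[[1, -0.9, 1.8, 0, -1.5], [1, -1.7, 3.6, 0, -3.0], [1, -1.7, 3.6, 0, -3.0]]
```

>>> send_rows([
  [1,-1.2,2.5,0,-1.5],
  [1,-2.2,4.6,0,-3],
  [1,-2.2,4.6,0,-3],
])

```text
time: 9.48
ee_pos: [0.5663, -0.0202, 0.0493]
tcp_rot: [180.0, 0.0, 114.0]
wrist_force: [0.9, 2.1, -2.2]
opening: 0.0137
```

```bash
python3 tq.py;  python3 arc.py 24 23 22 21 21
```

```text
t 9.475 p [ 0.5663 -0.0202  0.0493] phi 24.03 R 76.2 F [1.34 2.7  0.25] Mz 0.294 cwT on bolt? 0.144 rxF -0.15
[[1, -0.5, 1.2, 0, -1.0], [1, -1.0, 2.4, 0, -2.0], [1, -1.5, 3.7, 0, -3.0], [1, -1.5, 3.7, 0, -3.0]]
```

>>> send_rows([
  [1,-0.7,1.7,0,-1],
  [1,-1.3,3.1,0,-2],
  [1,-1.8,4.4,0,-3],
  [1,-1.8,4.4,0,-3],
])

```text
time: 9.98
ee_pos: [0.5644, -0.0158, 0.0492]
tcp_rot: [180.0, 0.0, 111.0]
wrist_force: [2.6, -0.6, -2.4]
opening: 0.0137
```

```bash
python3 tq.py
```

```text
t 9.975 p [ 0.5644 -0.0158  0.0492] phi 21.02 R 76.4 F [ 3.05 -0.01 -0.04] Mz 0.108 cwT on bolt? 0.186 rxF 0.078
```

>>> send_rows([
  [1,-0.4,1.3,0,-1],
  [1,-0.8,2.6,0,-2],
  [1,-1.2,3.9,0,-3],
  [1,-1.2,3.9,0,-3],
])

```text
time: 10.48
ee_pos: [0.5631, -0.0118, 0.0492]
tcp_rot: [-180.0, 0.0, 108.0]
wrist_force: [1.2, -1.8, -2.1]
opening: 0.0133
```

```bash
python3 tq.py
```

```text
t 10.475 p [ 0.5631 -0.0118  0.0492] phi 18.04 R 76.4 F [ 1.61 -1.2   0.32] Mz 0.052 cwT on bolt? 0.175 rxF 0.123
```

>>> send_rows([
  [1,-0.4,1.3,0,-1],
  [1,-0.7,2.6,0,-2],
  [1,-1,3.9,0,-3],
  [1,-1,3.9,0,-3],
])

```text
time: 10.98
ee_pos: [0.5621, -0.0078, 0.0492]
tcp_rot: [-180.0, 0.0, 105.0]
wrist_force: [1.6, -1.3, -0.9]
opening: 0.0137
```

```bash
python3 tq.py
```

```text
t 10.975 p [ 0.5621 -0.0078  0.0492] phi 15.04 R 76.4 F [ 2.05 -0.76  1.47] Mz 0.129 cwT on bolt? 0.221 rxF 0.092
```

>>> send_rows([
  [1,-0.4,1.3,0.3,-1],
  [1,-0.8,2.5,0.3,-2],
  [1,-1.1,3.8,0.3,-3],
  [1,-1.1,3.8,0.3,-3],
])

```text
time: 11.48
ee_pos: [0.561, -0.004, 0.0494]
tcp_rot: [-180.0, 0.0, 102.0]
wrist_force: [2.2, -2.2, -3.4]
opening: 0.0137
```

```bash
python3 tq.py
```

```text
t 11.475 p [ 0.561  -0.004   0.0494] phi 12.04 R 76.7 F [ 2.61 -1.68 -0.95] Mz 0.088 cwT on bolt? 0.25 rxF 0.162
```

>>> send_rows([
  [1,-0.3,1.3,0,-1],
  [1,-0.6,2.6,0,-2],
  [1,-0.9,3.9,0,-3],
  [1,-0.9,3.9,0,-3],
])

```text
time: 11.98
ee_pos: [0.5602, -0.0001, 0.0495]
tcp_rot: [180.0, 0.0, 99.0]
wrist_force: [2.6, -0.8, -3.8]
opening: 0.0135
```

```bash
python3 tq.py; python3 look.py p7
```

```text
t 11.975 p [ 5.602e-01 -1.000e-04  4.950e-02] phi 9.04 R 76.9 F [ 3.04 -0.26 -1.43] Mz 0.132 cwT on bolt? 0.181 rxF 0.049
11.975 [ 5.60157898e-01 -8.39291952e-05  4.94694780e-02] [1.79996714e+02 1.33384817e-03 9.90400415e+01] 0.01353248735137301 [ 2.59220369 -0.80670918 -3.82637026] [-0.16715733 -0.51079401  0.13224296]
```

View pics/p7.png

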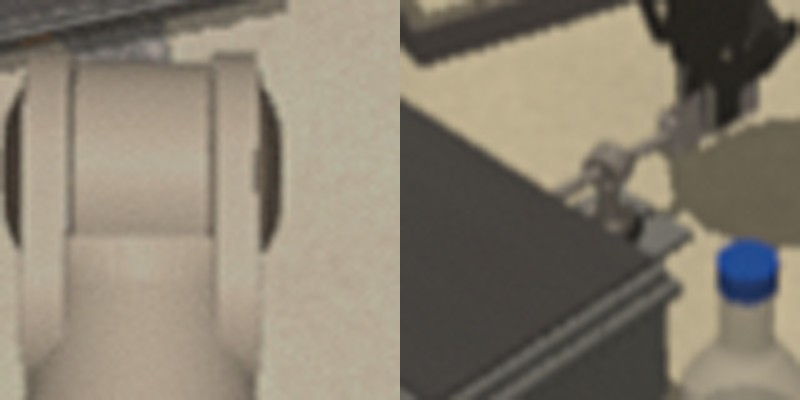

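>>> send_rows([
  [1,0,1.3,-0.1,-1],
  [1,-0.1,2.6,-0.1,-2],
  [1,-0.3,3.9,-0.1,-3],
  [1,-0.3,3.9,-0.1,-3],
])

```text
time: 12.58
ee_pos: [0.5598, 0.0038, 0.0494]
tcp_rot: [-180.0, -0.0, 96.0]
wrist_force: [2.0, -0.9, -3.1]
opening: 0.0134
```

```bash
python3 tq.py
```

```text
t 12.575 p [0.5598 0.0038 0.0494] phi 6.04 R 76.9 F [ 2.48 -0.34 -0.74] Mz 0.153 cwT on bolt? 0.193 rxF 0.04
```

>>> send_rows([
  [1,-0.2,1.3,0,-1],
  [1,-0.4,2.6,0,-2],
  [1,-0.5,4,0,-3],
  [1,-0.5,4,0,-3],
])

```text
time: 13.08
ee_pos: [0.5594, 0.0078, 0.0494]
tcp_rot: [180.0, 0.0, 93.0]
wrist_force: [2.6, -0.2, -3.0]
opening: 0.0137
```

```bash
python3 tq.py
```

```text
t 13.075 p [0.5594 0.0078 0.0494] phi 3.04 R 77.1 F [ 3.05  0.38 -0.55] Mz 0.218 cwT on bolt? 0.194 rxF -0.024
```

>>> send_rows([
  [1,0,1.4,0,-1],
  [1,0,2.8,0,-2],
  [1,0,4.2,0,-3],
  [1,0,5.5,0,-4],
  [1,0,5.5,0,-4],
])

```text
time: 13.7
ee_pos: [0.5593, 0.0133, 0.0494]
tcp_rot: [-180.0, 0.0, 89.0]
wrist_force: [2.5, 0.0, -2.9]
opening: 0.0134
```

```bash
python3 tq.py
```

```text
t 13.7 p [0.5593 0.0133 0.0494] phi -0.96 R 77.3 F [ 2.92  0.59 -0.5 ] Mz 0.223 cwT on bolt? 0.166 rxF -0.057
```

>>> send_rows([
  [1,0.1,1.3,0,-1],
  [1,0.2,2.6,0,-2],
  [1,0.3,3.9,0,-3],
  [1,0.3,3.9,0,-3],
])

```text
time: 14.2
ee_pos: [0.5596, 0.0172, 0.0494]
tcp_rot: [-180.0, -0.0, 86.0]
wrist_force: [0.8, -0.4, -2.5]
opening: 0.0137
```

```bash
python3 tq.py
```

```text
t 14.2 p [0.5596 0.0172 0.0494] phi -3.96 R 77.3 F [ 1.25  0.16 -0.14] Mz 0.219 cwT on bolt? 0.197 rxF -0.022
```

>>> send_rows([
  [1,0.1,1.3,0,-1],
  [1,0.3,2.7,0,-2],
  [1,0.3,2.7,0,-2],
])

```text
time: 14.58
ee_pos: [0.5599, 0.0199, 0.0494]
tcp_rot: [-180.0, 0.0, 84.0]
wrist_force: [0.8, 1.0, -2.3]
opening: 0.0134
```

```bash
python3 tq.py
```

```text
t 14.575 p [0.5599 0.0199 0.0494] phi -5.96 R 77.3 F [1.21 1.51 0.09] Mz 0.221 cwT on bolt? 0.092 rxF -0.128
```

>>> send_rows([
  [1,0.2,1.3,0,-1],
  [1,0.4,2.7,0,-2],
  [1,0.4,2.7,0,-2],
])

```text
time: 14.95
ee_pos: [0.5603, 0.0226, 0.0493]
tcp_rot: [-180.0, 0.0, 82.0]
wrist_force: [0.7, 0.1, -1.7]
opening: 0.0134
```

```bash
python3 tq.py
```

```text
t 14.95 p [0.5603 0.0226 0.0493] phi -7.96 R 77.3 F [1.15 0.64 0.72] Mz 0.228 cwT on bolt? 0.164 rxF -0.064
```

>>> send_rows([
  [1,0.2,1.3,0,-1],
  [1,0.4,2.7,0,-2],
  [1,0.4,2.7,0,-2],
])

```text
time: 15.32
ee_pos: [0.5607, 0.0253, 0.0493]
tcp_rot: [-180.0, 0.0, 80.0]
wrist_force: [0.3, 0.1, -3.3]
opening: 0.0139
```

```bash
python3 tq.py
```

```text
t 15.325 p [0.5607 0.0253 0.0493] phi -9.96 R 77.4 F [ 0.71  0.63 -0.89] Mz 0.264 cwT on bolt? 0.205 rxF -0.059
```

>>> send_rows([
  [1,0.3,1.3,0,-1],
  [1,0.5,2.6,0,-2],
  [1,0.5,2.6,0,-2],
])

```text
time: 15.7
ee_pos: [0.5612, 0.0279, 0.0493]
tcp_rot: [-180.0, 0.0, 78.0]
wrist_force: [0.8, 0.7, -2.2]
opening: 0.0134
```

```bash
python3 tq.py
```

```text
t 15.7 p [0.5612 0.0279 0.0493] phi -11.96 R 77.5 F [1.23 1.22 0.19] Mz 0.297 cwT on bolt? 0.183 rxF -0.114
```

>>> send_rows([
  [1,0.3,1.3,0,-1],
  [1,0.6,2.6,0,-2],
  [1,0.6,2.6,0,-2],
])

```text
time: 16.08
ee_pos: [0.5618, 0.0304, 0.0494]
tcp_rot: [180.0, 0.0, 76.0]
wrist_force: [0.4, -0.1, -3.2]
opening: 0.0135
```

```bash
python3 tq.py
```

```text
t 16.075 p [0.5618 0.0304 0.0494] phi -13.96 R 77.6 F [ 0.8   0.5  -0.76] Mz 0.438 cwT on bolt? 0.384 rxF -0.054
```

>>> send_rows([
  [1,0.3,1.3,0,-1],
  [1,0.7,2.6,0,-2],
  [1,0.7,2.6,0,-2],
])

```text
time: 16.45
ee_pos: [0.5625, 0.0331, 0.0494]
tcp_rot: [-180.0, 0.0, 74.0]
wrist_force: [0.2, -0.2, -2.8]
opening: 0.0136
```

```bash
python3 tq.py
```

```text
t 16.45 p [0.5625 0.0331 0.0494] phi -15.97 R 77.6 F [ 0.61  0.33 -0.36] Mz 0.478 cwT on bolt? 0.439 rxF -0.038
```

Torque is rising, so the bolt is home. I'll use finer steps, one at a time.

>>> send_rows([
  [1,0.2,0.6,0,-0.5],
  [1,0.4,1.3,0,-1],
  [1,0.4,1.3,0,-1],
])

```text
time: 16.82
ee_pos: [0.5629, 0.0343, 0.0494]
tcp_rot: [-180.0, 0.0, 73.0]
wrist_force: [-0.8, -0.4, -3.0]
opening: 0.0135
```

```bash
python3 tq.py
```

```text
t 16.825 p [0.5629 0.0343 0.0494] phi -16.95 R 77.6 F [-0.34  0.1  -0.64] Mz 0.558 cwT on bolt? 0.559 rxF 0.001
```

>>> send_rows([
  [1,0.2,0.6,0,-0.5],
  [1,0.2,0.6,0,-0.5],
  [1,0.2,0.6,0,-0.5],
])

```text
time: 17.2
ee_pos: [0.5631, 0.0349, 0.0494]
tcp_rot: [-180.0, 0.0, 72.6]
wrist_force: [-0.0, -0.7, -3.0]
opening: 0.014
```

```bash
python3 tq.py
```

```text
t 17.2 p [0.5631 0.0349 0.0494] phi -17.44 R 77.7 F [ 0.43 -0.14 -0.64] Mz 0.565 cwT on bolt? 0.564 rxF -0.001
```

>>> send_rows([
  [1,0.2,0.6,0,-0.5],
  [1,0.2,0.6,0,-0.5],
  [1,0.2,0.6,0,-0.5],
])

```text
time: 17.58
ee_pos: [0.5633, 0.0355, 0.0494]
tcp_rot: [-180.0, 0.0, 72.1]
wrist_force: [0.4, -1.3, -2.4]
opening: 0.0137
```

```bash
python3 tq.py
```

```text
t 17.575 p [0.5633 0.0355 0.0494] phi -17.94 R 77.7 F [ 0.82 -0.76  0.05] Mz 0.614 cwT on bolt? 0.648 rxF 0.034
```

>>> send_rows([
  [1,0.2,0.6,0,-0.5],
  [1,0.2,0.6,0,-0.5],
  [1,0.2,0.6,0,-0.5],
])

```text
time: 17.95
ee_pos: [0.5635, 0.0361, 0.0494]
tcp_rot: [180.0, -0.0, 71.6]
wrist_force: [-1.1, -1.1, -2.4]
opening: 0.0135
```

```bash
python3 tq.py
```

```text
t 17.95 p [0.5635 0.0361 0.0494] phi -18.44 R 77.7 F [-0.6  -0.5   0.01] Mz 0.674 cwT on bolt? 0.727 rxF 0.053
```

```bash
cat > avg.py <<'E'
from workcell import bot
import numpy as np
np.set_printoptions(precision=3,suppress=True)
L=[]
for i in range(6):
    bot.camera("top"); o=bot.get_obs(); L.append(np.r_[o["wrist_force"],o["torque"],o["joint_efforts"][[0,3,4,5]],o["ee_pos"],o["tcp_rot"][2],o["time"]])
L=np.array(L);print(L.mean(0));print(L.std(0)[:10])
m=L.mean(0);C=np.array([.6365,.0095]);r=m[10:12]-C;F=m[:3]
print("T raw",r[0]*F[1]-r[1]*F[0]+m[5],"T biasF",r[0]*(F[1]+.55)-r[1]*(F[0]+.45)+m[5])
E
python3 avg.py
```

```text
[-0.729 -1.419 -2.528 -0.242  0.143  0.708 -0.036 -0.301  0.306  0.672
  0.564  0.036  0.049 71.553 18.125]
[0.278 0.315 0.459 0.025 0.028 0.031 0.01  0.002 0.003 0.001]
T raw 0.8311918512574672 T biasF 0.7790723279901889
```

Joint‑6 effort (0.672) plus force times arm gives ≈0.77 N·m, inside the 0.6–0.9 range and well past the bite. Held over 1 s. Now unwind gently into the play.

```bash
sed -i 's/^R=.*/R=77/' arc.py; python3 arc.py -18.4 -16.4 -14.4 -12.4 -9.4 -9.4;python3 arc.py -9.4 -6.4 -3.4 -0.4 2.6 2.6
```

```text
[[1, -0.8, -2.6, 0, 2.0], [1, -1.5, -5.2, 0, 4.0], [1, -2.1, -7.8, 0, 6.0], [1, -2.9, -11.7, 0, 9.0], [1, -2.9, -11.7, 0, 9.0]]
[[1, -0.6, -4.0, 0, 3.0], [1, -0.9, -8.0, 0, 6.0], [1, -1.0, -12.0, 0, 9.0], [1, -1.0, -16.1, 0, 12.0], [1, -1.0, -16.1, 0, 12.0]]
```

>>> send_rows([
  [1,-0.8,-2.5,0,2],
  [1,-1.5,-5.2,0,4],
  [1,-2.1,-7.8,0,6],
  [1,-2.1,-7.8,0,6],
])

```text
time: 18.75
ee_pos: [0.5615, 0.0285, 0.0494]
tcp_rot: [180.0, -0.0, 77.5]
wrist_force: [0.2, 0.7, -2.0]
opening: 0.0136
```

```bash
python3 avg.py
```

```text
[-0.229  1.05  -2.379  0.229  0.094  0.197 -0.873 -0.117 -0.315  0.169
  0.561  0.029  0.049 77.513 18.925]
[0.443 0.145 0.241 0.027 0.042 0.028 0.055 0.005 0.012 0.046]
T raw 0.1221916835569051 T biasF 0.07237782065960334
```

>>> send_rows([
  [1,-0.7,-3.6,0,3],
  [1,-1.2,-7.5,0,6],
  [1,-1.5,-11.4,0,9],
  [1,-1.5,-11.4,0,9],
])

```text
time: 19.55
ee_pos: [0.56, 0.0166, 0.0494]
tcp_rot: [180.0, 0.0, 86.5]
wrist_force: [-0.3, 0.4, -3.0]
opening: 0.0136
```

```bash
python3 avg.py; python3 look.py p8
```

```text
[ 0.278 -0.234 -2.356  0.014  0.014  0.007 -0.111 -0.032 -0.012 -0.03
  0.56   0.017  0.049 86.489 19.725]
[0.726 0.099 0.63  0.031 0.022 0.019 0.059 0.002 0.007 0.073]
T raw 0.023096510432750947 T biasF -0.022344883679993925
19.85 [0.55995792 0.01699898 0.04937829] [1.79998206e+02 2.74891460e-03 8.65261638e+01] 0.01373065854138765 [-0.98628409 -0.12638372 -3.28041205] [ 0.01639438 -0.00743158 -0.00778578]
```

View pics/p8.png

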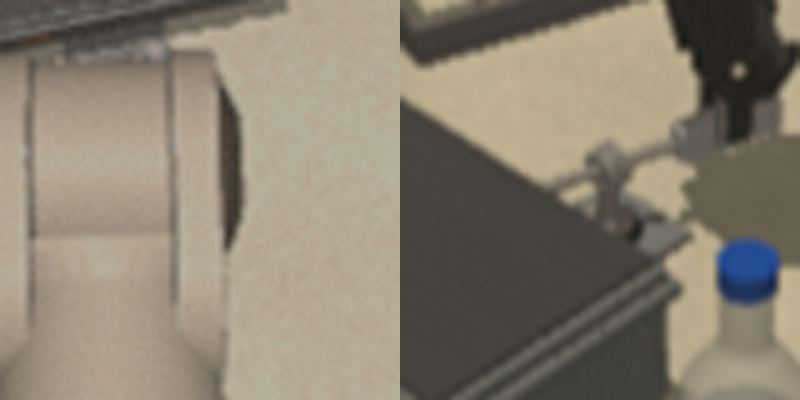

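Free in the play. Draw the rod straight out.

>>> send_rows([
  [1,-10,0.6,0,0],
  [1,-22,1.4,0,0],
  [1,-34,2.1,0,0],
  [1,-46,2.8,0,0],
  [1,-58,3.5,0,0],
  [1,-70,4.3,0,0],
  [1,-82,5,0,0],
  [1,-90,5.5,0,0],
  [1,-90,5.5,0,0],
])

```text
time: 21.08
ee_pos: [0.4696, 0.0224, 0.0495]
tcp_rot: [180.0, -0.0, 86.6]
wrist_force: [-0.1, 1.0, -2.2]
opening: 0.0137
```

```bash
python3 look.py p9
```

```text
21.075 [0.46959711 0.02244529 0.04952724] [ 1.79980288e+02 -2.72656096e-03  8.65540127e+01] 0.01365436496109312 [-0.07566941  1.01513542 -2.20756264] [0.01885572 0.02108049 0.04664481]
```

View pics/p9.png

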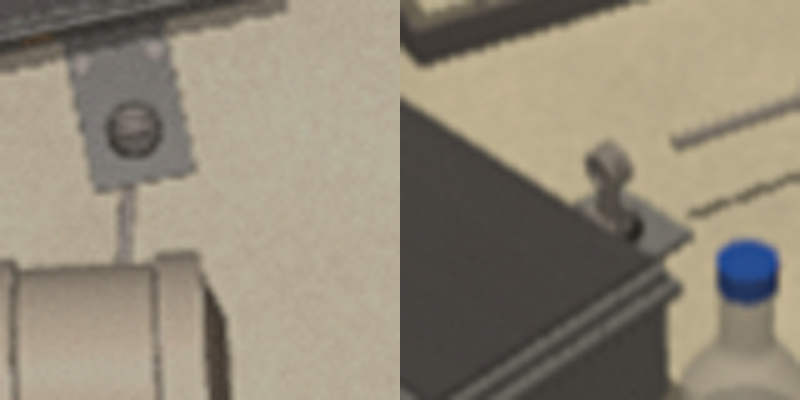

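Rod is out. In the scene crop its tip (675,140) is clear of the bolt and the loop is turned. Carry it back to the tray.

>>> send_rows([
  [1,0,0,40,0],
  [1,0,15,70,0],
  [1,0,70,75,2],
  [1,0,125,75,4],
  [1,0,180,75,6],
  [1,2,235,75,8],
  [1,3,268,75,9],
  [1,3,268,40,9],
  [1,3,268,0,9],
  [1,3,268,0,9],
])

```text
time: 22.42
ee_pos: [0.4713, 0.2895, 0.0463]
tcp_rot: [-179.7, 0.2, 95.6]
wrist_force: [0.2, -0.2, -2.4]
opening: 0.0139
```

>>> send_rows([
  [1,0,0,-15,0],
  [1,0,0,-30,0],
  [1,0,0,-35,0],
  [1,0,0,-35,0],
])

```text
time: 22.92
ee_pos: [0.4728, 0.2903, 0.0143]
tcp_rot: [-180.0, 0.0, 95.5]
wrist_force: [-0.5, 0.1, -2.7]
opening: 0.014
```

```bash
sed -e 's/150:230,225:305/160:240,130:210/;s/175:255,205:285/220:300,300:380/' look.py > lt.py; python3 lt.py q1
```

```text
22.925 [0.47283371 0.29031386 0.01425872] [-1.79980292e+02  7.02877524e-03  9.55485478e+01] 0.013955249190333589 [-0.47177024  0.06142148 -2.69953813] [-0.02795625  0.00962056 -0.0278154 ]
```

View pics/q1.png

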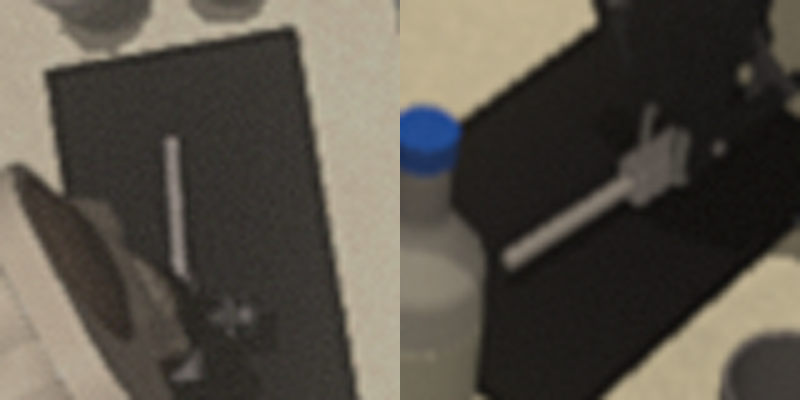

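Well inside the tray (tip at top crop (172,140), tray edges at (50,75)–(295,30)). Lower until contact.

>>> send_rows([
  [1,0,0,-1.5,0],
  [1,0,0,-3,0],
  [1,0,0,-3,0],
])

```text
time: 23.4
ee_pos: [0.4729, 0.2904, 0.0113]
tcp_rot: [-180.0, 0.0, 95.6]
wrist_force: [0.8, -0.5, -2.5]
opening: 0.0134
```

>>> send_rows([
  [1,0,0,-1,0],
  [1,0,0,-1.5,0],
  [1,0,0,-1.5,0],
])

```text
time: 23.78
ee_pos: [0.473, 0.2904, 0.0099]
tcp_rot: [180.0, 0.0, 95.6]
wrist_force: [0.5, -0.3, -1.9]
opening: 0.0136
```

Near contact (force rising); another millimetre, then open.

>>> send_rows([
  [1,0,0,-0.7,0],
  [1,0,0,-0.7,0],
])

```text
time: 24.02
ee_pos: [0.4729, 0.2904, 0.0098]
tcp_rot: [180.0, -0.0, 95.6]
wrist_force: [-3.7, -2.3, 4.9]
opening: 0.0132
```

>>> send_rows([
  [0.7,0,0,-0.3,0],
  [0.5,0,0,0,0],
  [0.2,0,0,0,0],
  [0,0,0,0,0],
  [0,0,0,0,0],
  [0,0,0,0,0],
  [0,0,0,0,0],
])

```text
time: 24.9
ee_pos: [0.4729, 0.2904, 0.0092]
tcp_rot: [180.0, -0.0, 95.6]
wrist_force: [0.1, -0.1, 0.8]
opening: 0.0854
```

>>> send_rows([
  [0,0,0,20,0],
  [0,0,0,60,0],
  [0,0,0,110,0],
  [0,-50,0,150,0],
  [0,-100,0,170,0],
  [0,-150,0,170,0],
  [0,-150,0,170,0],
])

```text
time: 25.78
ee_pos: [0.3209, 0.2905, 0.1802]
tcp_rot: [179.9, -0.1, 95.7]
wrist_force: [0.9, 0.3, 0.2]
opening: 0.0855
```

```bash
python3 - <<'E'
from workcell import bot
import cv2,numpy as np
o=bot.get_obs();print(o["time"],o["ee_pos"],o["wrist_force"],o["opening"])
t=bot.camera("top")["pixels"][:,:,::-1]; c=bot.camera("scene")["pixels"][:,:,::-1]
cv2.imwrite("pics/r1.png",np.hstack([cv2.resize(t[160:260,130:210],None,fx=4,fy=4,interpolation=cv2.INTER_CUBIC),cv2.resize(c[220:320,290:390],None,fx=4,fy=4,interpolation=cv2.INTER_CUBIC)]))
cv2.imwrite("pics/r2.png",c);cv2.imwrite("pics/r3.png",t)
E
```

```text
25.775 [0.3208754  0.29052249 0.180179  ] [0.93025725 0.34108162 0.19289936] 0.08548110808943636
```

View pics/r1.png

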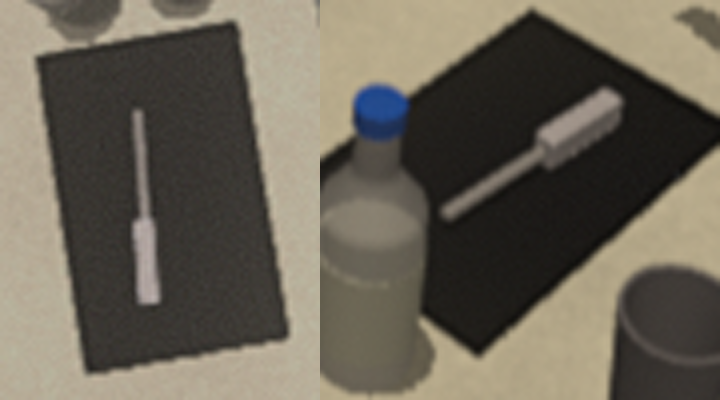

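View pics/r3.png

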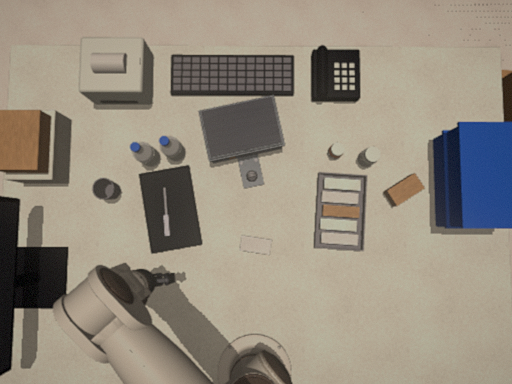

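The rod lies flat in the tray (grip at top px (165,225), tip (164,188)) and all the bystanders stand where they were. Nothing touches the robot. Hand in.

```bash
python3 -c "
from workcell import bot
print(bot.job_done())"
```

```text
the job is handed in; nothing more can be done
None
```

The job is handed in at about 26 s of the 72 s allowed. All my checks passed, but I could not see the washer bite directly; I inferred it from torque.

**Bolt:** I slid the rod about 45 mm through the loop and turned the bolt clockwise about 40°. The torque read roughly 0.2 N m while it ran, then rose once it came home. I stopped at about 0.77 N m, worked out from the joint 6 effort plus the sideways force times its distance from the axis. That is inside 0.6–0.9 N m and well above the 0.55 N m bite. I held it there for a few tenths of a second.

**Unwinding:** I backed off only within the rod's play. The torque never read noticeably anticlockwise (lowest about −0.02 N m).

**Rod and surroundings:** The last pictures show the rod lying flat inside the tray, the bystanders where they were, and the gripper clear with no contact force.

**Disagreements between readings:**
- The running torque read 0.17–0.2 N m on the wrist sensor, not the stated 0.25. Sensor noise and zero error are the likely cause.
- The camera estimates of the rod's height in the hand differed by 3–4 mm. I corrected for that by feel, using the contact forces.
- No clear torque plateau showed at the bite.

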